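# Feel for the hidden catch of a specimen case

### The arm

A 6-joint arm with a two-finger parallel gripper is mounted at the origin on the work surface. World frame = base frame: x ahead of the robot, y to its left, z up, the work surface at z = 0. Lengths are in m, angles in rad, forces in N, time in s.
With the tool pointing down it reaches from about 0.275 to 0.85 m from the base axis. Payload 19 kg.
Tool frame: the origin (TCP) lies at the very end of the fingers, on their centre line; the grasp point (between the pads) lies grip_point_offset behind it (grip_point_offset is the distance from the TCP to the grasp point, in m); z points along the fingers, y is the line along which they close (so a half turn about z gives the same grasp; the last joint's range is limited). The gripper opens to 85 mm and grips with 20 to 120 N. Pads are 22 mm wide; open, the fingers measure 114 mm over their backs; the gripper's body (76 mm by 85 mm) begins 54 mm behind the grasp point. The pads swing forward as they close: fully open they stand 13 mm farther back than shut.
Start: joints at [1.015, 0.15, 1.437, -0, 1.554, -0.134], TCP at [0.235, 0.525, 0.231] pointing down, gripper open.
Joint ranges: [-2.8, 2.8], [-0.68, 2.1], [0.12, 2.68], [-1.39, 4.53], [0.16, 2.79], [-2.81, 2.81]. Speed limits (rad/s): [1.89, 1.89, 2.22, 3.01, 3.01, 3.01].

### API

Orientations are given as a unit quaternion [x, y, z, w].
In Python, from bench import * gives the robot as it stands.
- The arm moves only by the tool servo_tool, never from a script. Its argument "steps" is a list of rows, each a list of 3 entries, a list of its own where there are three numbers: the turn, a rotation vector about the world's x, y, z in degrees, then the shift along the world's x, y, z in cm, then the closure, from -1 (fully open) to 1 (shut), so that 0 is half open. In form: [[[wx, wy, wz], [dx, dy, dz], claw], ...]. A call has exactly 5 rows; each row shifts and turns the commanded pose from where the row before left it; what a row does not reach is not made up. A row lasts 1/12 s, in which the tool goes at most 41.7 mm and 7.16 degrees, less where a joint would pass 70% of its speed; a pose out of reach is approached as far as the arm can. A call is refused whole if a number of a shift passes 4.17 or a number of a turn 7.16, either way. A call with a gripper value outside its range is refused whole. The fingers move at their own pace and stop on an object; "squeeze" is the grip in N (left out, the last holds). Time passes only in rows, so rows that do not move let the fingers close, or fill a call up. It gives the time, the measured TCP pose, the force, the opening and the grip force at its end, in the units of the state.
- state(): the state, without advancing time (a new reading comes with each control period).
- grab_frame(name): name is "side" or "top"; returns a dict with "image" (400x640x3 uint8, blue, green, red), "depth" (400x640 float32, m along the optical axis (not along the pixel's ray), 0 where there is no reading), "intrinsics" (3x3 intrinsics, pixels), "rvec" (rotation vector, rad) and "tvec" (3), from world to camera coordinates, as OpenCV has them. Camera axes: x right, y down, z forward; pixel columns grow to the right and rows downward; lengths in m; the calibration is good to about 2 mm. A picture is of the moment at which its call begins.
- job_done(): hands the job in; it is judged then, once.
The state is a dict: "t": time; "q": joint angles; "qvel": joint speeds; "joint_torque": joint torques, N m; "tool_pos": TCP position; "ee_rot": TCP orientation; "wrist_force": force on the tool from outside, world axes, zero at the start; "ft_torque": the same for the moment, N m; "gripper_width": finger opening in m; "grasp_force": force on a finger pad.
Only numpy, scipy, OpenCV 4.12 (cv2) and the standard library are available. Lean on these libraries where they do the work, as an engineer would, in place of code of your own. Each camera call takes 0.05 s, during which the arm holds its last target. There are 200 camera calls.

### The job

The closed orange specimen case has a thumb notch somewhere along the flat ledge on the side facing the robot. Starting at either end of the ledge, run a fingertip along its top until it drops into the notch, then press the catch in the notch down until the lid springs up, and come away leaving the lid just ajar. Grip and lift nothing, and leave the tube rack, the jar and the tip box where they stand.

Things in the scene. Friction and masses are not known exactly. Their poses are not given: they have to be found in the camera images.
- case: orange insulated specimen case fixed to the bench, 306 mm front to back, 420 mm wide, 146 mm high with the lid shut. Origin: centre of the underside; x from its front (robot side) to its back, y along the ledge, to the left as the robot sees it, z up. Its solid flat ledge runs along the whole front, 125 mm above the bench, x = -156 to -100 mm; behind it the lid's front edge stands 21 mm higher
- ledge (a point): point on the ledge's top face, half-way along the case (not the notch), 36 mm in front of the lid's front edge and 20 mm behind the ledge's open front edge; axes as the case's. The ledge reaches 210 mm to either side (y). Its one notch, of the case's colour, is centred anywhere within 60 mm either side of this point; beyond 83 mm the ledge is always plain
- catch (a joint): travel of the catch, m: 0 at rest, 0.007 at its lower stop. The notch is 46 mm long (y) and open to the ledge's front edge, reaching 44 mm back from it. The catch is a flat pad filling it, its top 8 mm below the ledge. Pressed down it starts to move at about 2.6 N and takes 7.2 N at the stop; at about 0.005 it frees the lid; let go, it springs back
- lid (a joint): angle of the lid, rad, about its hinge along the case's back edge: 0 shut and latched; once freed its spring lifts it by itself to about 0.12, the front edge rising some 30 mm, and holds it there
- rack: loose red tube rack with purple-capped tubes, 70 x 150 mm, 86 mm high over the caps; origin at the centre of its underside. Leave alone
- jar: loose clear specimen jar with white cap, 60 mm across, 72 mm high; origin at the centre of its underside. Leave alone
- tipbox: loose clear box of pipette tips with a blue lid, 82 x 122 mm, 66 mm high; origin at the centre of its underside. Leave alone

How it is judged:
On the way, in this order (a step that is already met when the one before it is completed fails the run):
1. a fingertip rests on top of the ledge towards one of its ends (more than 85 mm from the middle) (contact force between the fingers and case above 0.3 N and (y of the grasp point in the frame of case above 0.085 m or y of the grasp point in the frame of case below -0.085 m) and x of the grasp point in the frame of case below -0.09 m and z of the grasp point in the frame of case above 0.122 m), for 0.1 s.
2. the catch in the notch is pressed in (value of joint catch above 0.004 m).
At the end, for the whole second after the job is handed in: the lid stands ajar by its own spring (0.07 to 0.2 rad) and at rest, the catch has sprung back to within 2 mm, and rack, jar and tip box are within 20 mm of where they stood (value of joint lid between 0.07 and 0.2 rad and velocity of joint lid below 0.05 rad/s and value of joint catch below 0.002 m and distance of each of rack, jar, tipbox from where it was at the start of the episode below 0.02 m); the robot touches nothing.
It fails at once if the lid is lifted beyond where its spring leaves it (0.3 rad) (value of joint lid above 0.3 rad).
It fails at once if the rack, the jar or the tip box is moved, lifted or tipped (distance of any of rack, jar, tipbox from where it was at the start of the episode above 0.02 m or angle between any of rack, jar, tipbox's own z axis and vertical above 0.3 rad).
It also fails if it takes over 64 s, if anything falls off the work surface, if the arm or the gripper's body presses on something with over 40 N, if the wrist force passes 120 N, or if a joint passes its speed limit or range.

## Working session

There is one attempt and no reset: what is moved stays moved. The work goes in short steps, Python scripts to look and compute and a tool call to move; the robot and the scene stay as the last step left them, time stands still between calls to the robot, and variables do not carry over. Pictures are saved under pics/ and viewed, at most 10 in all, crops included, and the job is handed in when it is done.

Besides the shell and the picture viewer there is one more tool, called after "Call:" as name(argument=value, ...) on one line, values as JSON. servo_tool: Moves the arm, as the interface text tells. Its arguments: {"type":"object","properties":{"steps":{"type":"array"},"squeeze":{"type":"number"}},"required":["steps"]}

```bash
mkdir -p pics; cat > h.py <<'E'
from bench import *
import numpy as np, cv2
def pts(f):
    K=np.array(f["intrinsics"]);R=cv2.Rodrigues(np.array(f["rvec"],float))[0];t=np.array(f["tvec"]).ravel()
    d=f["depth"];v,u=np.mgrid[:400,:640]
    c=np.stack([(u-K[0,2])/K[0,0]*d,(v-K[1,2])/K[1,1]*d,d],-1)
    return (c-t)@R
E
python3 - <<'E'
from h import *
for n in("top","side"):
    f=grab_frame(n);cv2.imwrite(f"pics/{n}0.png",f["image"])
    P=pts(f);h=cv2.cvtColor(f["image"],cv2.COLOR_BGR2HSV)
    m=(h[...,0]>4)&(h[...,0]<22)&(h[...,1]>120)&(h[...,2]>60)&(f["depth"]>0)
    for lo,hi in((.118,.132),(.138,.152)):
        k=(m&(abs(P[...,2]-(lo+hi)/2)<(hi-lo)/2)).astype(np.uint8)
        k=cv2.morphologyEx(k,cv2.MORPH_OPEN,np.ones((3,3)))>0
        q=P[k];print(n,lo,len(q))
        if len(q)>20:
            r=cv2.minAreaRect(q[:,:2].astype(np.float32)*1000);print(r,cv2.boxPoints(r).round(),np.median(q[:,2]))
s=state();print(s)
E
```

```text
top 0.118 2221
((510.15814208984375, -43.57763671875), (419.3492431640625, 59.46277618408203), 82.0213394165039) [[ 452. -247.]
 [ 510. -255.]
 [ 569.  160.]
 [ 510.  168.]] 0.12458086866941667
top 0.138 6043
((661.0106201171875, -64.98696899414062), (420.0618591308594, 250.60189819335938), 81.99364471435547) [[ 508. -256.]
 [ 756. -290.]
 [ 814.  126.]
 [ 566.  160.]] 0.14681325644130105
side 0.118 1687
((509.35479736328125, -40.862060546875), (428.2870178222656, 56.667396545410156), 81.99252319335938) [[ 451. -249.]
 [ 508. -257.]
 [ 567.  167.]
 [ 511.  175.]] 0.12455245936093384
side 0.138 5143
((661.1506958007812, -64.44392395019531), (423.3946533203125, 248.9280242919922), 82.19049072265625) [[ 509. -257.]
 [ 756. -291.]
 [ 813.  128.]
 [ 567.  162.]] 0.14720797507652142
{'t': 0.1, 'q': array([ 1.01498428e+00,  1.50924965e-01,  1.43794565e+00,  3.63962409e-05,
        1.55381249e+00, -1.34029952e-01]), 'qvel': array([ 0.00053666, -0.00077812, -0.0005885 , -0.00025366, -0.00235465,
       -0.0010347 ]), 'joint_torque': array([ 4.93050786e-03, -7.14386058e+01, -5.71800327e+01, -1.08813706e-04,
        7.00110686e-03, -9.49485661e-05]), 'tool_pos': array([0.23530306, 0.52440808, 0.23075273]), 'ee_rot': array([ 2.09331568e-01,  9.77844567e-01, -5.06963611e-04, -2.01477638e-04]), 'wrist_force': array([0.08445641, 0.71535146, 0.26332955]), 'ft_torque': array([ 0.0436328 ,  0.01622812, -0.03572844]), 'grasp_force': 0.0, 'gripper_width': 0.08539588840788084}
```

View pics/top0.png

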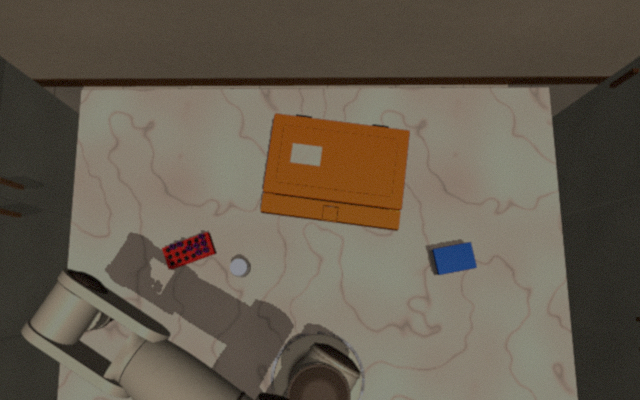

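View pics/side0.png

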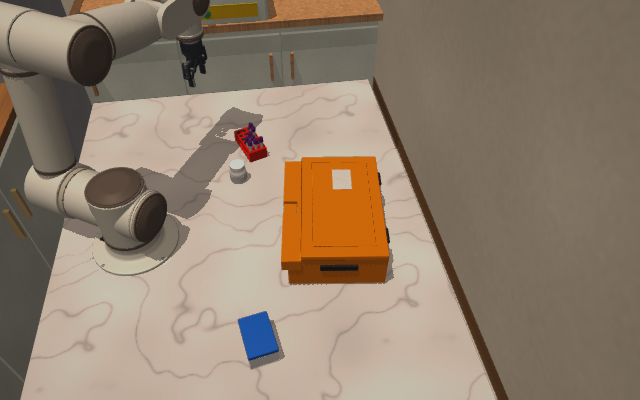

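The top view shows the case with its ledge and a faint notch outline near (330,212). The side view shows the notch near (290,202). The rack and jar are at the left and the tip box at the right, all clear of the ledge.

```bash
python3 - <<'E'
from h import *
import bench
print([(n,getattr(bench,n)) for n in dir(bench) if 'grip' in n or 'off' in n])
a=np.radians(-8);X=np.array([np.cos(a),np.sin(a)]);Y=np.array([-np.sin(a),np.cos(a)])
for n in("top","side"):
    f=grab_frame(n);P=pts(f)
    # ledge from lid front edge/ends
    L=np.array([.481,-.0395])+.020*X
    d=P[...,:2]-L; x=d@X;y=d@Y
    k=(abs(x)<.012)&(abs(y)<.11)
    b=np.round(y[k]/.01).astype(int)
    print(n,L,[(int(i),round(1000*float(np.median(P[...,2][k][b==i])))) for i in np.unique(b)])
    k2=(abs(x)<.02)&(abs(y)<.09)&(P[...,2]<.121)&(P[...,2]>.112); print(k2.sum(),np.percentile(y[k2],[3,50,97]) if k2.any() else '')
    h=cv2.cvtColor(f["image"],cv2.COLOR_BGR2HSV)
    for nm,m in (("red",((h[...,0]<4)|(h[...,0]>174))&(h[...,1]>150)),("blue",(abs(h[...,0].astype(int)-110)<12)&(h[...,1]>150))):
        q=P[m&(P[...,2]>.02)&(P[...,2]<.1)];print(nm,np.median(q,0).round(3))
E
ls
```

```text
[('grip_point_offset', 0.0187)]
top [ 0.50080536 -0.04228346] [(-11, 123), (-10, 124), (-9, 124), (-8, 123), (-7, 123), (-6, 123), (-5, 124), (-4, 122), (-3, 125), (-2, 114), (-1, 115), (0, 116), (1, 115), (2, 117), (3, 124), (4, 123), (5, 123), (6, 123), (7, 123), (8, 124), (9, 124), (10, 124), (11, 123)]
266 [-7.29766152e-02  4.43150570e-05  7.93821511e-02]
red [0.393 0.407 0.043]
blue [ 0.367 -0.424  0.066]
side [ 0.50080536 -0.04228346] [(-11, 125), (-10, 124), (-9, 124), (-8, 124), (-7, 125), (-6, 123), (-5, 124), (-4, 127), (-3, 125), (-2, 124), (-1, 118), (0, 118), (1, 118), (2, 117), (3, 123), (4, 125), (5, 124), (6, 125), (7, 124), (8, 125), (9, 124), (10, 126), (11, 125)]
135 [-0.07378507  0.00864329  0.0782653 ]
red [0.396 0.357 0.042]
blue [ 0.369 -0.434  0.066]
h.py
pics
```

Call:
servo_tool(steps=[[[0, 0, 4], [3, -4, 0], 1], [[0, 0, 4], [3, -4, 0], 1], [[0, 0, 4], [3, -4, 0], 1], [[0, 0, 4], [3, -4, 0], 1], [[0, 0, 0], [3, -4, 0], 1]])

```text
t: 0.62
tool_pos: [0.361, 0.3562, 0.2313]
ee_rot: [0.068, 0.998, -0.0, 0.0]
wrist_force: [0.5, 1.0, 0.6]
gripper_width: 0.0257
grasp_force: 0.0
```

Call:
servo_tool(steps=[[[-0.4, -3, 0], [2, -4, 0], 1], [[-0.4, -3, 0], [2, -4, 0], 1], [[-0.4, -3, 0], [2, -4, 0], 1], [[-0.4, -3, 0], [2, -4, 0], 1], [[0, 0, 0], [2, -3, 0], 1]])

```text
t: 1.03
tool_pos: [0.4544, 0.1767, 0.2315]
ee_rot: [0.07, 0.992, -0.007, 0.107]
wrist_force: [-0.2, 0.8, 0.2]
gripper_width: 0.0001
grasp_force: 0.0
```

Call:
servo_tool(steps=[[[0, 0, 0], [1.5, -2, -1], 1], [[0, 0, 0], [1, -1, -1], 1], [[0, 0, 0], [0, 0, -1], 1], [[0, 0, 0], [0, 0, 0], 1], [[0, 0, 0], [0, 0, 0], 1]])

```text
t: 1.45
tool_pos: [0.4794, 0.1491, 0.2009]
ee_rot: [0.071, 0.992, -0.007, 0.105]
wrist_force: [0.1, 0.1, -0.6]
gripper_width: 0.0003
grasp_force: 0.0
```

Call:
servo_tool(steps=[[[0, 0, 0], [1.9, -3.6, -1], 1], [[0, 0, 0], [1.9, -3.6, -1.5], 1], [[0, 0, 0], [0, 0, -2], 1], [[0, 0, 0], [0, 0, -1.5], 1], [[0, 0, 0], [0, 0, 0], 1]])

```text
t: 1.87
tool_pos: [0.5159, 0.0788, 0.1397]
ee_rot: [0.071, 0.992, -0.007, 0.103]
wrist_force: [0.1, 0.8, -0.6]
gripper_width: 0.0
grasp_force: 0.0
```

Call:
servo_tool(steps=[[[0, 0, 0], [0, 0, 0], 1], [[0, 0, 0], [0, 0, 0], 1], [[0, 0, 0], [0, 0, -0.2], 1], [[0, 0, 0], [0, 0, 0], 1], [[0, 0, 0], [0, 0, 0], 1]])

```text
t: 2.28
tool_pos: [0.5172, 0.0788, 0.1406]
ee_rot: [0.071, 0.992, -0.006, 0.106]
wrist_force: [0.3, -0.2, 0.7]
gripper_width: -0.0002
grasp_force: 0.0
```

Call:
servo_tool(steps=[[[0, 0, 0], [0, 0, -0.4], 1], [[0, 0, 0], [0, 0, -0.3], 1], [[0, 0, 0], [0, 0, -0.2], 1], [[0, 0, 0], [0, 0, 0], 1], [[0, 0, 0], [0, 0, 0], 1]])

```text
t: 2.7
tool_pos: [0.517, 0.0784, 0.1307]
ee_rot: [0.071, 0.992, -0.007, 0.105]
wrist_force: [-0.4, 1.5, 0.1]
gripper_width: -0.0002
grasp_force: 0.0
```

Call:
servo_tool(steps=[[[0, 0, 0], [0, 0, -0.1], 1], [[0, 0, 0], [0, 0, -0.1], 1], [[0, 0, 0], [0, 0, -0.1], 1], [[0, 0, 0], [0, 0, 0], 1], [[0, 0, 0], [0, 0, 0], 1]])

```text
t: 3.12
tool_pos: [0.5171, 0.0785, 0.1279]
ee_rot: [0.071, 0.992, -0.007, 0.105]
wrist_force: [0.4, 0.0, -0.3]
gripper_width: -0.0001
grasp_force: 0.0
```

Call:
servo_tool(steps=[[[0, 0, 0], [0, 0, -0.1], 1], [[0, 0, 0], [0, 0, -0.05], 1], [[0, 0, 0], [0, 0, 0], 1], [[0, 0, 0], [0, 0, 0], 1], [[0, 0, 0], [0, 0, 0], 1]])

```text
t: 3.53
tool_pos: [0.5171, 0.0785, 0.1265]
ee_rot: [0.071, 0.992, -0.006, 0.105]
wrist_force: [0.1, 0.2, 2.6]
gripper_width: -0.0003
grasp_force: 1.4
```

Call:
servo_tool(steps=[[[0, 0, 0], [0, 0, -0.05], 1], [[0, 0, 0], [0, 0, 0], 1], [[0, 0, 0], [0, 0, 0], 1], [[0, 0, 0], [0, 0, 0], 1], [[0, 0, 0], [0, 0, 0], 1]])

```text
t: 3.95
tool_pos: [0.5172, 0.0785, 0.1264]
ee_rot: [0.071, 0.992, -0.006, 0.106]
wrist_force: [-3.1, -0.3, 8.5]
gripper_width: -0.0003
grasp_force: 4.3
```

Call:
servo_tool(steps=[[[0, 0, 0], [-0.14, -1, 0], 1], [[0, 0, 0], [-0.14, -1, 0], 1], [[0, 0, 0], [-0.14, -1, 0], 1], [[0, 0, 0], [-0.14, -1, 0], 1], [[0, 0, 0], [-0.14, -1, 0], 1]])

```text
t: 4.37
tool_pos: [0.5103, 0.0283, 0.1263]
ee_rot: [0.071, 0.992, -0.006, 0.106]
wrist_force: [1.2, 3.6, 4.8]
gripper_width: -0.0002
grasp_force: 2.8
```

Call:
servo_tool(steps=[[[0, 0, 0], [-0.14, -1, 0], 1], [[0, 0, 0], [-0.14, -1, 0], 1], [[0, 0, 0], [-0.14, -1, 0], 1], [[0, 0, 0], [-0.07, -0.5, 0], 1], [[0, 0, 0], [0, 0, 0], 1]])

```text
t: 4.78
tool_pos: [0.5053, -0.0076, 0.1263]
ee_rot: [0.071, 0.992, -0.007, 0.106]
wrist_force: [-0.5, -2.6, 6.0]
gripper_width: -0.0001
grasp_force: 2.9
```

Call:
servo_tool(steps=[[[0, 0, 0], [-0.06, -0.4, 0], 1], [[0, 0, 0], [-0.06, -0.4, 0], 1], [[0, 0, 0], [-0.06, -0.4, 0], 1], [[0, 0, 0], [-0.06, -0.4, 0], 1], [[0, 0, 0], [0, 0, 0], 1]])

```text
t: 5.2
tool_pos: [0.5025, -0.0233, 0.1257]
ee_rot: [0.071, 0.992, -0.007, 0.105]
wrist_force: [0.1, -1.1, -0.6]
gripper_width: 0.0003
grasp_force: 0.6
```

The fingertip has dropped in: the force went to zero and z sank. I'll centre it in the notch and go down.

Call:
servo_tool(steps=[[[0, 0, 0], [-0.11, -0.8, 0], 1], [[0, 0, 0], [-0.11, -0.8, 0], 1], [[0, 0, 0], [0, 0, -0.3], 1], [[0, 0, 0], [0, 0, -0.3], 1], [[0, 0, 0], [0, 0, 0], 1]])

```text
t: 5.62
tool_pos: [0.5002, -0.0386, 0.119]
ee_rot: [0.071, 0.992, -0.006, 0.105]
wrist_force: [-0.8, 0.3, -1.0]
gripper_width: -0.0004
grasp_force: 0.0
```

Call:
servo_tool(steps=[[[0, 0, 0], [0, 0, -0.15], 1], [[0, 0, 0], [0, 0, -0.15], 1], [[0, 0, 0], [0, 0, -0.1], 1], [[0, 0, 0], [0, 0, -0.1], 1], [[0, 0, 0], [0, 0, 0], 1]])

```text
t: 6.03
tool_pos: [0.5006, -0.0384, 0.1149]
ee_rot: [0.071, 0.992, -0.007, 0.105]
wrist_force: [-3.7, -0.9, 5.9]
gripper_width: -0.0001
grasp_force: 2.6
```

Call:
servo_tool(steps=[[[0, 0, 0], [0, 0, -0.1], 1], [[0, 0, 0], [0, 0, -0.1], 1], [[0, 0, 0], [0, 0, -0.1], 1], [[0, 0, 0], [0, 0, 0], 1], [[0, 0, 0], [0, 0, 0], 1]])

```text
t: 6.45
tool_pos: [0.5006, -0.0384, 0.1121]
ee_rot: [0.071, 0.992, -0.007, 0.105]
wrist_force: [-4.2, 0.1, 6.2]
gripper_width: 0.0001
grasp_force: 3.2
```

```bash
cat > lid.py <<'E'
from h import *
f=grab_frame("side");P=pts(f);h=cv2.cvtColor(f["image"],cv2.COLOR_BGR2HSV)
a=np.radians(-8);X=np.array([np.cos(a),np.sin(a)]);Y=np.array([-np.sin(a),np.cos(a)])
d=P[...,:2]-np.array([.5008,-.0423]);x=d@X;y=d@Y
k=(h[...,0]>4)&(h[...,0]<22)&(h[...,1]>120)&(abs(y+.12)<.05)&(P[...,2]>.135)
for lo in(.04,.1,.2,.26): print(lo,np.median(P[...,2][k&(abs(x-lo-.01)<.01)]).round(4))
print(state()["wrist_force"],state()["tool_pos"])
E
python3 lid.py
```

```text
0.04 0.1711
0.1 0.1686
0.2 0.1578
0.26 0.148
[-3.52803306 -0.65803115  7.05000453] [ 0.50063748 -0.03842941  0.11213372]
```

The lid has sprung up. I'll come away upward and toward the robot.

Call:
servo_tool(steps=[[[0, 0, 0], [0, 0, 1], 1], [[0, 0, 0], [-1.5, 0.2, 1.5], 1], [[0, 0, 0], [-2.5, 0.4, 2], 1], [[0, 0, 0], [-2.5, 0.4, 2.5], 1], [[0, 0, 0], [-2, 0.3, 2.5], 1]])

```text
t: 6.92
tool_pos: [0.4138, -0.0249, 0.208]
ee_rot: [0.071, 0.992, -0.006, 0.105]
wrist_force: [0.6, -0.8, 0.9]
gripper_width: -0.0002
grasp_force: 0.0
```

Call:
servo_tool(steps=[[[0, 0, 0], [0, 0, 2], 1], [[0, 0, 0], [0, 0, 0], 1], [[0, 0, 0], [0, 0, 0], 1], [[0, 0, 0], [0, 0, 0], 1], [[0, 0, 0], [0, 0, 0], 1]])

```text
t: 7.33
tool_pos: [0.4154, -0.0254, 0.226]
ee_rot: [0.071, 0.992, -0.006, 0.104]
wrist_force: [0.4, 0.4, -0.8]
gripper_width: 0.0001
grasp_force: 0.0
```

```bash
python3 lid.py; python3 -c "
from h import *
cv2.imwrite('pics/end.png',grab_frame('side')['image'])"
```

```text
0.04 0.1711
0.1 0.1694
0.2 0.1582
0.26 0.1481
[ 0.47074896 -0.1091393  -0.53027419] [ 0.41543785 -0.02542354  0.22594865]
```

View pics/end.png

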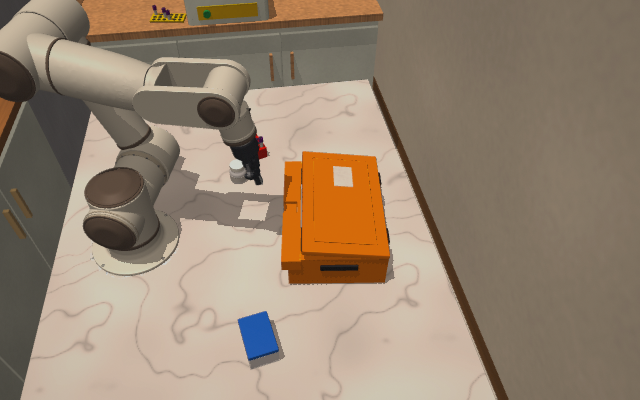

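The lid stands ajar in this view. The gripper, near (255,180), is clear of the case, and the jar (238,170), rack and tip box are where they were.

```bash
python3 -c "
from bench import *
print(job_done())"
```

```text
the job is handed in; nothing more can be done
None
```

I ran the fingertip along the ledge from its left end until it dropped into the notch, then pressed the catch; the lid sprang up and stayed ajar (about 0.12 rad), the rack, jar and tip box look unmoved, and the job is handed in (no verdict was returned).

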